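# Hook the sample tray onto the check-in mat

### The arm

A 6-joint arm with a two-finger parallel gripper is mounted at the origin on the work surface. World frame = base frame: x ahead of the robot, y to its left, z up, the work surface at z = 0. Lengths are in mm, angles in degrees, forces in N, time in s.
With the tool pointing down it reaches from about 300 to 825 mm from the base axis. Payload 5.4 kg.
Tool frame: the origin (TCP) lies at the very end of the fingers, on their centre line; the grasp point (between the pads) lies 19 mm behind it; z points along the fingers, y is the line along which they close (so a half turn about z gives the same grasp; the last joint's range is limited). The gripper opens to 92 mm and grips with 3 to 60 N. Pads are 20 mm wide; open, the fingers measure 128 mm over their backs; the gripper's body (75 mm by 189 mm) begins 69 mm behind the grasp point.
Start: joints at [51.446, 9.076, 91.501, -0, 79.423, -12.038], TCP at [256.718, 514.492, 214.601] pointing down, gripper open.
Joint ranges: [-166.64, 166.64], [-54.1, 131.32], [10.49, 154.53], [-73.88, 253.88], [9.74, 151.15], [-171.62, 171.62]. Speed limits (degrees/s): [147.25, 147.25, 180, 180, 180, 180].

### API

Orientations are given as a 3x3 rotation matrix whose columns are the frame's x, y, z axes.
In Python, from rig import read_state, snapshot, finish_job, search_frame, silhouettes gives the robot as it stands.
- The arm moves only by the tool arm_command, never from a script. Its argument "motion" is a list of rows, each an object of numbers: "x", "y", "z": the shift along the tool's x, y, z in m; "spin": the turn about the tool's z in degrees. In form: [{"x": .., "y": .., "z": .., "spin": ..}, ...]. A call has 1 to 20 rows; each row is the pose to reach, as a shift and turn from the pose commanded when the call began, along the tool's axes at that moment; what a row does not reach only later rows make up. A row lasts 1/10 s, in which the tool goes at most 50 mm and 8.59 degrees, less where a joint would pass 70% of its speed; a pose out of reach is approached as far as the arm can. A call with a gripper value outside its range is refused whole. "hand" is the finger opening in m, from 0 to 0.0919, set as the call begins (left out, the last holds). The fingers move at their own pace and stop on an object; "squeeze" is the grip in N (left out, the last holds). Time passes only in rows, so rows that repeat a pose let the fingers close. It gives the time, the measured TCP pose, the force, the opening and the grip force at its end, in the units of the state.
- read_state(): the state, without advancing time (a new reading comes with each control period).
- snapshot(name): name is "side" or "top" or "wrist"; returns a dict with "color" (480x640x3 uint8, red, green, blue), "mtx" (3x3 intrinsics, pixels), "k1" (the pictures are not rectified: a ray, as slopes to the right and down, at radius r is drawn at 1 + k1 r^2 times it, then the intrinsics apply), "cam_to_world" (4x4, takes a point from camera to world coordinates); the wrist camera has in their place "hand_eye" (4x4, takes a point from camera to tool coordinates, whose origin is the TCP and whose axes are the flange's). Camera axes: x right, y down, z forward; pixel columns grow to the right and rows downward; lengths in mm; the calibration is good to about 2 mm. A picture is of the moment at which its call begins: read the wrist's pose just before it. There is no depth.
- finish_job(): hands the job in; it is judged then, once.
Trained networks look in the newest picture that a camera, given by its name, has taken for a name from the list of things; names that differ only in an ending like _2 or _b are one class to them, and where a whole thing is asked for, a point or a joint stands for the part that bears it (a point fixed in the world has none). Each returns a list of dicts, best first, with "score" (0 to 1); they miss things now and then, are a little off and sometimes report something else, mostly with a low value. They report only what shows in the picture. A call takes as long as a camera call. They do not tell look-alikes from the thing itself.
- search_frame(thing, camera): "box" ([left, top, right, bottom] in pixels, round what is visible of it).
- silhouettes(thing, camera): "pixels" (480x640 bool, what is visible of it) and "box" ([left, top, right, bottom] in pixels, round what is visible of it).
The state is a dict: "clock": time; "q": joint angles; "qvel": joint speeds; "tau": joint torques, N m; "position": TCP position; "ee_rot": TCP orientation; "ft_force": force on the tool from outside, world axes, zero at the start; "wrist_torque": the same for the moment, N m; "width": finger opening in mm; "grip_force": force on a finger pad.
Only numpy, scipy, OpenCV 4.12 (cv2) and the standard library are available. Lean on these libraries where they do the work, as an engineer would, in place of code of your own. Each camera call takes 0.05 s, during which the arm holds its last target. There are 200 camera calls.

### The job

The tray holding the three sample jars stands at the back of the desk; samples in it are unscreened, so the gripper must touch neither the tray nor the jars. Pick the tray hook up off the glove carton, hook it over that tray's near rim from the inside and drag the tray gently along the desk, flat and with its jars upright, until it stands wholly on the grey mat. Then unhook, lay the hook back on top of the glove carton the way it was, level with its hook end hanging down over the carton's end, and leave the empty tray, the pump bottle and the stapler where they are.

Things in the scene. Friction and masses are not known exactly. Their poses are not given: they have to be found in the camera images.
- tray: mid-grey plastic open tray, 120 (its x) x 140 (its y) x 55 mm high outside, walls and floor 4 mm thick, 0.3 kg, loose on the desk at the back left or back right; it is the one that holds the three jars. Origin: centre of its underside, z up; its -x wall is the near wall, facing the robot give or take 17 degrees. The jars stand along the far half, so inside the near wall about 45 mm of the floor is free
- tray_rim (a point): middle of the top of the tray's near wall (tray frame x -58 mm, z 55 mm)
- spare: an empty tray of the same make, size and axes as the jar tray, standing beside it on the other side; to be left alone (it must not be moved by 15 mm)
- jar0: loose clear specimen jar with a green screw cap, 39 mm across the cap, 65 mm tall, 60 g, standing upright in the tray about 18 mm behind the tray's centre, at the tray's -y side. Origin: centre of its base, z up
- jar1: loose clear specimen jar with a green screw cap, 39 mm across the cap, 65 mm tall, 60 g, standing upright in the tray about 18 mm behind the tray's centre, in the middle. Origin: centre of its base, z up
- jar2: loose clear specimen jar with a green screw cap, 39 mm across the cap, 65 mm tall, 60 g, standing upright in the tray about 18 mm behind the tray's centre, at the tray's +y side. Origin: centre of its base, z up
- hook: tray hook 188 mm long, 110 g, lying level on top of the carton. Black handle 110 long (x) x 22 wide (y) x 24 mm tall (z); origin: centre of the handle's underside. From the handle's +x end, through a 16 mm steel collar 8 mm long, a 7 mm steel rod runs on along x at 12 mm above that underside and is bent straight down 130 mm ahead of the origin. The balance point is about 38 mm ahead of the origin
- hook_tip (a point): lower end of the bent-down hook: 128 mm ahead (+x) of the hook's origin and 33 mm below the handle's underside, so 42 mm below the underside of the rod
- carton: white and blue glove carton, 180 (x) x 110 (y) x 80 mm tall, fixed to the desk on the left or right. Origin: centre of its underside. The hook's handle lies along the carton's x, its hook end hanging down just beyond the carton's +x end, which points away from the robot give or take 20 degrees
- mat: grey flat mat lying on the desk in front of the robot, 220 (x) x 360 (y) mm, no thickness to feel; origin at its centre, x away from the robot give or take 5 degrees
- foam_rack: white foam tube rack, 120 (x) x 200 (y) x 35 mm, with some green-capped tubes standing up to 79 mm in its far (+x) rows; fixed on the side of the desk where the carton is not. Origin: centre of its underside
- sanitiser: white pump bottle, 60 mm across, 179 mm tall, loose at the left. Origin: centre of its base
- stapler: black stapler, 150 x 36 x 42 mm, loose at the right. Origin: centre of its underside
There are look-alikes about, which are no part of the job. What is shaped like the hook but brown is not meant.

How it is judged:
By the outcome, as a careful person would: the job done as asked, in the order asked, and still so for the second after the job is handed in, with the robot touching nothing.
It also fails if it takes over 61 s, if anything falls off the work surface, if the arm or the gripper's body presses on something with over 40 N, if the wrist force passes 120 N, or if a joint passes its speed limit or range.

## Working session

There is one attempt and no reset: what is moved stays moved. The work goes in short steps, Python scripts to look and compute and a tool call to move; the robot and the scene stay as the last step left them, time stands still between calls to the robot, and variables do not carry over. Pictures are saved under pics/ and viewed, at most 10 in all, crops included, and the job is handed in when it is done.

Besides the shell and the picture viewer there is one more tool, called after "Emit:" in YAML: its name, and indented under it one key for each argument. arm_command: Moves the arm, as the interface text tells. Its arguments: {"type":"object","properties":{"motion":{"type":"array"},"hand":{"type":"number"},"squeeze":{"type":"number"}},"required":["motion"]}

```bash
mkdir -p pics; ls; cat > h.py <<'E'
import numpy as np, cv2
from rig import *
def cam(s,st=None):
    if 'cam_to_world' in s: return np.array(s['cam_to_world'])
    T=np.eye(4);T[:3,:3]=np.array(st['ee_rot']);T[:3,3]=st['position'];return T@np.array(s['hand_eye'])
def ray(s,uv,T):
    K=np.array(s['mtx']);k=s['k1'];d=(np.array(uv,float).reshape(-1,2)-K[:2,2])/[K[0,0],K[1,1]]
    p=d.copy()
    for _ in range(20): p=d/(1+k*(p**2).sum(1,keepdims=True))
    v=np.c_[p,np.ones(len(p))]@T[:3,:3].T
    return T[:3,3],v
def at_z(s,uv,z,T):
    o,v=ray(s,uv,T);return o+v*((z-o[2])/v[:,2:3])
def proj(s,P,T):
    P=np.array(P,float).reshape(-1,3);c=(P-T[:3,3])@T[:3,:3];p=c[:,:2]/c[:,2:]
    p=p*(1+s['k1']*(p**2).sum(1,keepdims=True));K=np.array(s['mtx']);return p*[K[0,0],K[1,1]]+K[:2,2]
def save(n,im): cv2.imwrite('pics/'+n+'.png',cv2.cvtColor(im,cv2.COLOR_RGB2BGR))
E
python3 - <<'E'
from h import *
st=read_state();print({k:np.round(v,3).tolist() for k,v in st.items()})
for c in ['top','side']:
    s=snapshot(c);save(c+'0',s['color']);print(c,s['mtx'],s['k1'],np.round(s['cam_to_world'],3).tolist())
    for t in ['tray','spare','hook','carton','mat','foam_rack','sanitiser','stapler','jar0']:
        print(t,[(round(r['score'],2),np.round(r['box']).tolist()) for r in search_frame(t,c)][:4])
E
```

```text
pics
{'clock': 0.0, 'q': [51.447, 9.113, 91.571, 0.002, 79.422, -12.037], 'qvel': [-0.047, -0.091, 0.083, -0.035, -0.041, 0.081], 'tau': [-0.001, -38.555, -32.212, 0.07, 0.038, -0.0], 'position': [256.324, 514.024, 213.633], 'ee_rot': [[-0.895, 0.446, -0.001], [0.446, 0.895, -0.001], [0.0, -0.002, -1.0]], 'ft_force': [-0.727, -0.546, -0.249], 'wrist_torque': [0.023, 0.043, 0.066], 'grip_force': 0.0, 'width': 91.972}
top [[620.9966913    0.         318.58444948]
 [  0.         620.9966913  231.23117549]
 [  0.           0.           1.        ]] -0.12498544235073193 [[-0.011, -0.98, 0.2, 200.63], [-1.0, 0.01, -0.004, 11.254], [0.002, -0.2, -0.98, 1577.838], [0.0, 0.0, 0.0, 1.0]]
tray [(0.59, [333.0, 109.0, 401.0, 166.0])]
spare [(0.84, [240.0, 108.0, 304.0, 168.0]), (0.36, [176.0, 220.0, 198.0, 296.0])]
hook [(0.92, [175.0, 220.0, 200.0, 291.0]), (0.78, [140.0, 348.0, 216.0, 367.0]), (0.32, [254.0, 176.0, 398.0, 259.0])]
carton [(0.84, [156.0, 225.0, 221.0, 304.0])]
mat []
foam_rack [(0.91, [407.0, 225.0, 486.0, 280.0])]
sanitiser [(0.74, [170.0, 145.0, 198.0, 183.0])]
stapler [(0.95,
[... 403 characters left out ...]
, 21.841], [-0.667, -0.512, 0.541, -538.681], [-0.007, -0.722, -0.692, 796.328], [0.0, 0.0, 0.0, 1.0]]
tray [(0.71, [400.0, 187.0, 489.0, 263.0])]
spare [(0.69, [327.0, 143.0, 403.0, 205.0])]
hook [(0.83, [172.0, 154.0, 243.0, 187.0]), (0.72, [82.0, 210.0, 133.0, 260.0]), (0.29, [252.0, 187.0, 443.0, 328.0])]
carton [(0.94, [157.0, 154.0, 249.0, 228.0])]
mat [(0.89, [254.0, 186.0, 445.0, 327.0])]
foam_rack [(0.65, [364.0, 298.0, 496.0, 434.0]), (0.3, [492.0, 279.0, 554.0, 338.0])]
sanitiser [(0.78, [273.0, 91.0, 296.0, 159.0])]
stapler [(0.56, [492.0, 277.0, 553.0, 335.0])]
jar0 [(0.94, [457.0, 206.0, 478.0, 241.0]), (0.82, [420.0, 192.0, 442.0, 223.0]), (0.64, [439.0, 199.0, 458.0, 233.0])]
```

View pics/top0.png

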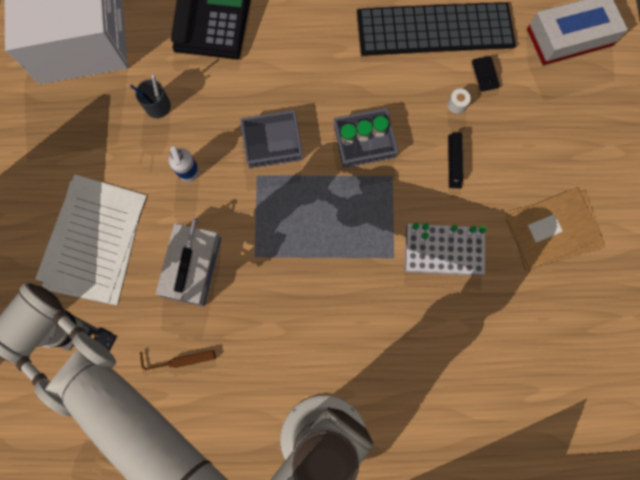

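View pics/side0.png

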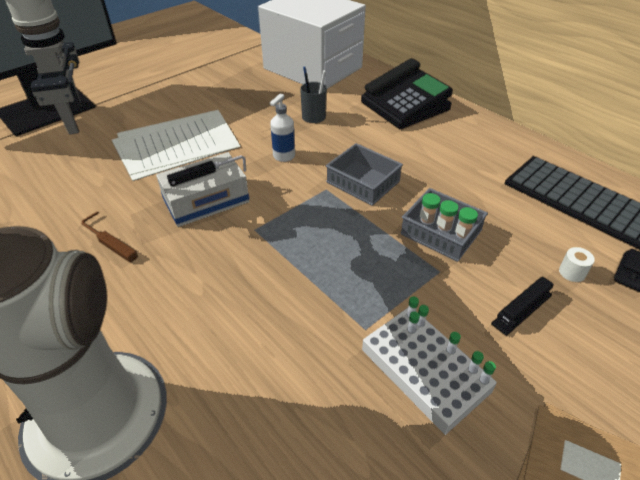

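Top view: the real hook, with a black handle at (183,268) and its rod running to (192,225), lies on the carton. The brown look-alike is at (178,358). The black stapler at (455,160) is also dark. The jar tray is at (365,137), the empty one at (272,139), and the mat is centred near (325,217). I choose the black hook on the carton and will check it in a close crop.

```bash
python3 - <<'E'
from h import *
def rect(m,z,s,T):
    ys,xs=np.nonzero(m);P=at_z(s,np.c_[xs,ys],z,T)[:,:2].astype(np.float32)
    return cv2.minAreaRect(P)
st=read_state()
s=snapshot('top');T=cam(s);im=s['color']
g=im.max(2)
m=np.zeros(g.shape,bool);m[240:296,170:200]=g[240:296,170:200]<45
n,l,stt,_=cv2.connectedComponentsWithStats(m.astype(np.uint8));i=1+stt[1:,4].argmax()
print('handle top',rect(l==i,104,s,T),stt[i])
for t,z in [('tray',55),('spare',55),('carton',80),('foam_rack',35),('stapler',42),('sanitiser',100)]:
    r=silhouettes(t,'top')
    if r: print(t,round(r[0]['score'],2),r[0]['box'],rect(r[0]['pixels'],z,s,T))
print('mat corners',at_z(s,[(257,177),(393,177),(395,258),(254,258)],0,T).round())
print('jar caps',at_z(s,[(348,132),(364,128),(381,124)],69,T).round())
print('hook rod bend approx',at_z(s,[(193,222)],92,T).round())
S=snapshot('side')
a=cv2.resize(im[205:310,145:235],None,fx=4.4,fy=4.4,interpolation=cv2.INTER_CUBIC)
b=cv2.resize(im[100:180,230:410],None,fx=2.1,fy=2.1,interpolation=cv2.INTER_CUBIC)
c=cv2.resize(S['color'][145:235,150:255],None,fx=3.6,fy=3.2,interpolation=cv2.INTER_CUBIC)
o=np.zeros((470,790,3),np.uint8);o[:a.shape[0],:a.shape[1]]=a;o[:b.shape[0],400:400+b.shape[1]]=b;o[175:175+c.shape[0],400:400+c.shape[1]]=c
save('crop1',o)
E
```

```text
handle top ((410.92584228515625, 333.10198974609375), (21.93927001953125, 104.66693878173828), 79.29295349121094) [175 248  17  44 368]
tray 0.61 [334.2, 106.9, 399.3, 168.3] ((759.393310546875, -118.40525817871094), (142.71194458007812, 150.89825439453125), 10.777239799499512)
spare 0.93 [241.3, 108.7, 301.5, 166.9] ((757.4459228515625, 126.40274047851562), (148.5863494873047, 149.64501953125), 8.38709545135498)
carton 0.67 [154.8, 225.2, 218.3, 304.7] ((426.33880615234375, 325.7035217285156), (130.3154754638672, 184.11940002441406), 78.19873046875)
foam_rack 0.94 [404.9, 222.1, 486.4, 278.8] ((465.51605224609375, -315.370849609375), (208.09634399414062, 129.85401916503906), 85.4511947631836)
stapler 0.82 [447.1, 129.0, 466.2, 189.2] ((700.3885498046875, -353.44500732421875), (39.33407211303711, 154.21054077148438), 86.73417663574219)
sanitiser 0.95 [166.9, 145.9, 200.8, 181.9] ((679.8380737304688, 344.28631591796875), (101.83592224121094, 57.65528869628906), 36.02436447143555)
mat corners [[ 670.  167.    0.]
 [ 667. -193.    0.]
 [ 450. -191.    0.]
 [ 453.  172.    0.]]
jar caps [[ 768.  -73.   69.]
 [ 778. -115.   69.]
 [ 789. -159.   69.]]
hook rod bend approx [[530. 314.  92.]]
```

View pics/crop1.png

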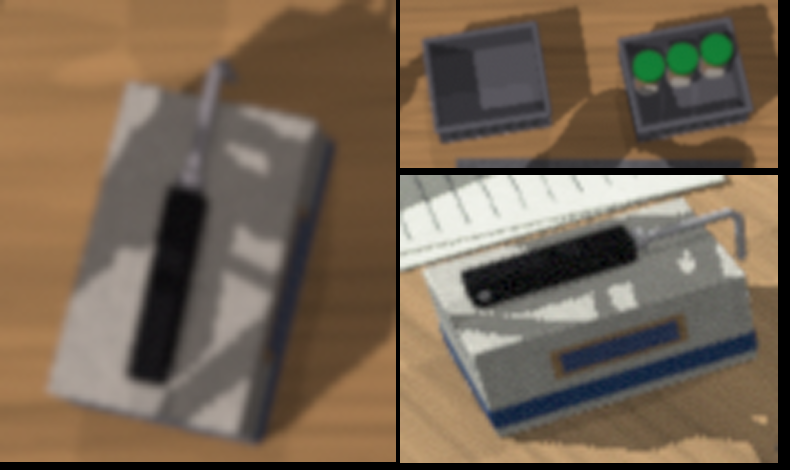

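The crop confirms it: the black-handled steel hook lies on the white and blue carton, with its bend over the far end. The jar tray's caps line up at a yaw of about 13°. I'll go above the handle.

Emit:
arm_command:
  motion:
    - {"x": -0.04, "y": -0.013, "z": 0, "spin": -3}
    - {"x": -0.085, "y": -0.027, "z": 0, "spin": -6}
    - {"x": -0.13, "y": -0.042, "z": 0.005, "spin": -10}
    - {"x": -0.175, "y": -0.056, "z": 0.01, "spin": -13}
    - {"x": -0.22, "y": -0.07, "z": 0.02, "spin": -16}
    - {"x": -0.258, "y": -0.082, "z": 0.03, "spin": -16}
    - {"x": -0.258, "y": -0.082, "z": 0.03, "spin": -16}
    - {"x": -0.258, "y": -0.082, "z": 0.03, "spin": -16}
    - {"x": -0.258, "y": -0.082, "z": 0.03, "spin": -16}
  hand: 0.06

```text
clock: 2.3
position: [450.4, 326.8, 185.0]
ee_rot: [[-0.983, 0.182, 0.0], [0.182, 0.983, 0.001], [-0.0, 0.001, -1.0]]
ft_force: [0.2, 0.3, 0.8]
width: 60.0
grip_force: 0.0
```

```bash
python3 - <<'E'
from h import *
st=read_state();print(st['clock'],st['position'],np.round(st['ee_rot'],3).tolist(),st['width'])
s=snapshot('wrist');T=cam(s,st);im=s['color'].copy();print(T.round(2).tolist())
r=silhouettes('hook','wrist')
for q in r: print(q['score'],q['box'])
u=np.array([.983,-.186]);o=np.array([411,333.])
pts=[[*(o+a*u),z] for a,z in[(-55,104),(55,104),(40,104),(128,92),(128,47)]]
for p in proj(s,pts,T): print(p.round()); cv2.circle(im,tuple(int(v) for v in p),4,(255,0,0),-1)
save('w1',im)
E
```

```text
2.3 [450.42671514 326.79230121 184.96078618] [[-0.983, 0.182, 0.0], [0.182, 0.983, 0.001], [-0.0, 0.001, -1.0]] 60.002617689920335
[[0.18, 0.95, 0.26, 378.31], [0.98, -0.18, -0.05, 339.88], [0.0, 0.26, -0.97, 354.12], [0.0, 0.0, 0.0, 1.0]]
0.63 [297.8, 100.6, 337.0, 352.6]
[310. 101.]
[310. 268.]
[310. 247.]
[309. 352.]
[310. 324.]
```

View pics/w1.png

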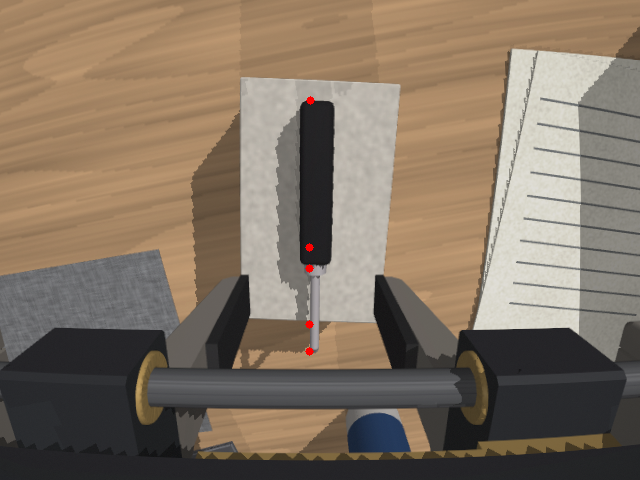

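The wrist view shows the handle from (317,101) to (316,264), about 4 mm to the left of the top-camera estimate in world +y. The heading agrees. I'll shift 3 mm, descend and grip.

Emit:
arm_command:
  motion:
    - {"x": 0, "y": 0.003, "z": 0.03, "spin": 0}
    - {"x": 0, "y": 0.003, "z": 0.06, "spin": 0}
    - {"x": 0, "y": 0.003, "z": 0.08, "spin": 0}
    - {"x": 0, "y": 0.003, "z": 0.092, "spin": 0}
    - {"x": 0, "y": 0.003, "z": 0.1, "spin": 0}
    - {"x": 0, "y": 0.003, "z": 0.101, "spin": 0}
    - {"x": 0, "y": 0.003, "z": 0.101, "spin": 0}
    - {"x": 0, "y": 0.003, "z": 0.101, "spin": 0}

```text
clock: 3.2
position: [452.3, 329.3, 84.8]
ee_rot: [[-0.983, 0.182, 0.002], [0.182, 0.983, 0.001], [-0.002, 0.001, -1.0]]
ft_force: [0.4, 0.6, 1.1]
width: 60.1
grip_force: 0.0
```

Emit:
arm_command:
  motion:
    - {"x": 0, "y": 0, "z": 0, "spin": 0}
    - {"x": 0, "y": 0, "z": 0, "spin": 0}
    - {"x": 0, "y": 0, "z": 0, "spin": 0}
    - {"x": 0, "y": 0, "z": 0, "spin": 0}
    - {"x": 0, "y": 0, "z": 0, "spin": 0}
    - {"x": 0, "y": 0, "z": 0, "spin": 0}
    - {"x": 0, "y": 0, "z": 0, "spin": 0}
  hand: 0.01
  squeeze: 40

```text
clock: 3.9
position: [451.5, 328.9, 83.6]
ee_rot: [[-0.983, 0.183, 0.0], [0.183, 0.983, 0.0], [-0.0, 0.0, -1.0]]
ft_force: [-0.2, 0.2, -0.7]
width: 21.4
grip_force: 40.0
```

Emit:
arm_command:
  motion:
    - {"x": 0, "y": 0, "z": -0.005, "spin": 0}
    - {"x": 0, "y": 0, "z": -0.015, "spin": 0}
    - {"x": 0, "y": 0, "z": -0.035, "spin": 0}
    - {"x": 0, "y": 0, "z": -0.06, "spin": 0}
    - {"x": 0, "y": 0, "z": -0.085, "spin": 0}
    - {"x": 0, "y": 0, "z": -0.1, "spin": 0}
    - {"x": 0, "y": 0, "z": -0.105, "spin": 0}
    - {"x": 0, "y": 0, "z": -0.105, "spin": 0}

```text
clock: 4.7
position: [451.7, 329.0, 189.1]
ee_rot: [[-0.983, 0.183, 0.001], [0.183, 0.983, 0.0], [-0.001, 0.001, -1.0]]
ft_force: [-0.6, -0.5, -0.5]
width: 21.4
grip_force: 40.0
```

Emit:
arm_command:
  motion:
    - {"x": -0.01, "y": -0.015, "z": 0, "spin": 0}
    - {"x": -0.025, "y": -0.04, "z": 0, "spin": -1}
    - {"x": -0.045, "y": -0.07, "z": 0, "spin": -3}
    - {"x": -0.065, "y": -0.1, "z": 0, "spin": -5}
    - {"x": -0.085, "y": -0.13, "z": 0, "spin": -7}
    - {"x": -0.105, "y": -0.16, "z": 0, "spin": -9}
    - {"x": -0.125, "y": -0.19, "z": 0, "spin": -11}
    - {"x": -0.145, "y": -0.22, "z": 0, "spin": -13}
    - {"x": -0.165, "y": -0.25, "z": 0, "spin": -15}
    - {"x": -0.185, "y": -0.28, "z": 0, "spin": -17}
    - {"x": -0.205, "y": -0.31, "z": 0, "spin": -19}
    - {"x": -0.225, "y": -0.34, "z": 0, "spin": -21}
    - {"x": -0.245, "y": -0.37, "z": 0, "spin": -23}
    - {"x": -0.26, "y": -0.395, "z": 0, "spin": -23.5}
    - {"x": -0.272, "y": -0.415, "z": 0, "spin": -23.5}
    - {"x": -0.278, "y": -0.427, "z": 0, "spin": -23.5}
    - {"x": -0.28, "y": -0.43, "z": 0, "spin": -23.5}
    - {"x": -0.28, "y": -0.43, "z": 0, "spin": -23.5}
    - {"x": -0.28, "y": -0.43, "z": 0, "spin": -23.5}

```text
clock: 6.6
position: [648.0, -143.7, 188.3]
ee_rot: [[-0.974, -0.226, -0.001], [-0.226, 0.974, 0.001], [0.001, 0.001, -1.0]]
ft_force: [0.2, -0.0, -1.2]
width: 21.9
grip_force: 40.0
```

```bash
cat > look.py <<'E'
import sys
from h import *
# overlay model (hook from TCP, tray estimate) on side + wrist crops
def tray_pts(c,yaw,b=70):
    a=np.radians(yaw);R=np.array([[np.cos(a),-np.sin(a)],[np.sin(a),np.cos(a)]])
    return [[*(R@np.array(p)+c),z] for p,z in [((-60,-70),55),((-60,70),55),((60,70),55),((60,-70),55),((-58,0),55)]]
def hook_pts(st,f=87,d=37):
    p=np.array(st['position']);R=np.array(st['ee_rot']);return [p-R[:,0]*f+R[:,2]*d, p-R[:,0]*f+R[:,2]*(d-45), p-R[:,0]*15+R[:,2]*(d-45)]
def look(n,c,yaw,cams=('side','wrist')):
    outs=[]
    for cn in cams:
        st=read_state();s=snapshot(cn);T=cam(s,st);im=s['color'].copy()
        for P,col in [(tray_pts(c,yaw),(255,255,0)),(hook_pts(st),(255,0,0))]:
            for q in proj(s,P,T):
                cv2.circle(im,tuple(int(v) for v in q),1,col,-1)
        outs.append((im,s,T,st,cn))
    return outs
E
python3 - <<'E'
from look import *
o=look('a',np.array([762,-119.]),13)
print(o[0][3]['position'],o[0][3]['clock'],o[0][3]['width'])
a=cv2.resize(o[0][0][120:280,330:530],(500,400),interpolation=cv2.INTER_NEAREST)
b=cv2.resize(o[1][0],(300,225))
im=np.zeros((400,800,3),np.uint8);im[:,:500]=a;im[:225,500:]=b;save('l1',im)
E
```

```text
[ 648.03094813 -143.73489278  188.31792211] 6.6 21.93585686344793
```

View pics/l1.png

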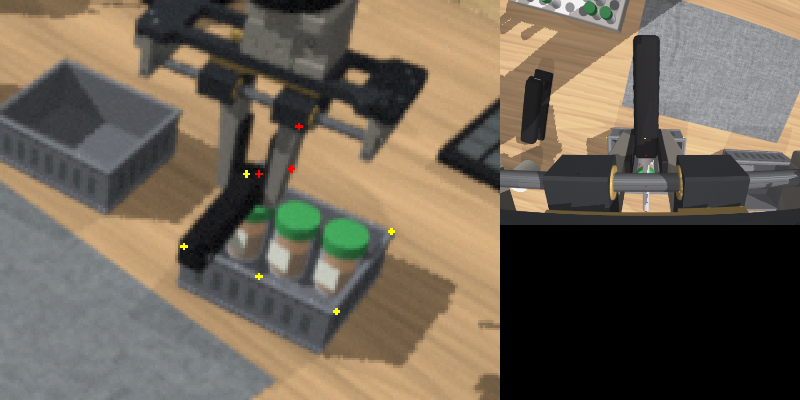

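```bash
python3 - <<'E'
from look import *
s=snapshot('top');Tt=cam(s);S=snapshot('side');Ts=cam(S)
t=cv2.imread('pics/top0.png');d=cv2.imread('pics/side0.png')
q=at_z(s,[(334.3,119),(388.6,108.6),(397.6,150)],55,Tt);print(q.round(1).tolist())
st=read_state()
h=[st['position']-np.array(st['ee_rot'])[:,0]*a+[0,0,z] for a,z in[(-96,-4),(-96,20),(14,20)]]
print('handle ends side',proj(S,h,Ts).round(1).tolist())
im=np.zeros((560,800,3),np.uint8)
k=8
a=cv2.resize(t[103:173,328:408][:, :50*2],None,fx=5,fy=5,interpolation=cv2.INTER_CUBIC)
b=cv2.resize(d[180:270,395:493],None,fx=4,fy=4,interpolation=cv2.INTER_CUBIC)
for c,y,col in [((762,-119.),13,(0,255,255)),((758,-119.),11,(255,0,255))]:
    P=tray_pts(np.array(c),y)
    for p in proj(s,P,Tt): cv2.circle(a,tuple(int(v) for v in (p-[328,103]+.5)*5),2,col,-1)
    for p in proj(S,P,Ts): cv2.circle(b,tuple(int(v) for v in (p-[395,180]+.5)*4),2,col,-1)
im[:a.shape[0],:a.shape[1]]=a;im[:b.shape[0],402:402+b.shape[1]]=b[:, :398]
cv2.imwrite('pics/fit.png',im)
E
```

```text
[[809.3, -38.8, 55.0], [837.5, -181.9, 55.0], [722.8, -201.0, 55.0]]
handle ends side [[405.1, 227.7], [406.7, 217.7], [434.8, 184.5]]
```

View pics/fit.png

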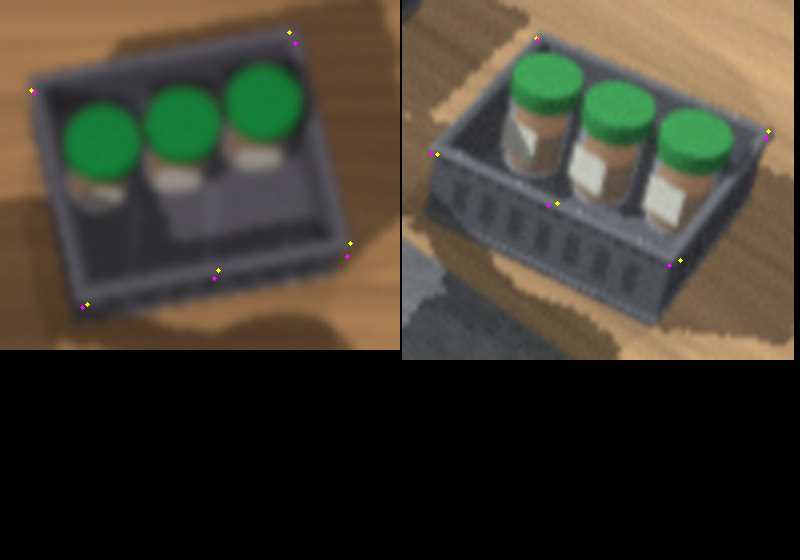

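Level hook and good tray fit: the magenta and yellow models straddle the rim corners within about 4 mm. The tip is about 28 mm inside the near wall, in the middle of the free gap. I'll lower it.

Emit:
arm_command:
  motion:
    - {"x": 0, "y": 0, "z": 0.01}
    - {"x": 0, "y": 0, "z": 0.03}
    - {"x": 0, "y": 0, "z": 0.05}
    - {"x": 0, "y": 0, "z": 0.065}
    - {"x": 0, "y": 0, "z": 0.08}
    - {"x": 0, "y": 0, "z": 0.092}
    - {"x": 0, "y": 0, "z": 0.104}
    - {"x": 0, "y": 0, "z": 0.115}
    - {"x": 0, "y": 0, "z": 0.125}
    - {"x": 0, "y": 0, "z": 0.131}
    - {"x": 0, "y": 0, "z": 0.133}
    - {"x": 0, "y": 0, "z": 0.133}
    - {"x": 0, "y": 0, "z": 0.133}

```text
invalid input
```

```bash
python3 - <<'E'
from look import *
o=look('a',np.array([760,-119.]),12)
print(o[0][3]['position'],o[0][3]['ft_force'])
a=cv2.resize(o[0][0][120:280,330:530],(500,400),interpolation=cv2.INTER_CUBIC)
b=cv2.resize(o[1][0],(300,225))
im=np.zeros((400,800,3),np.uint8);im[:,:500]=a;im[:225,500:]=b;save('l2',im)
E
```

```text
[ 648.27141282 -144.12202343  188.77560016] [-0.7434861   0.83859109 -0.33240286]
```

View pics/l2.png

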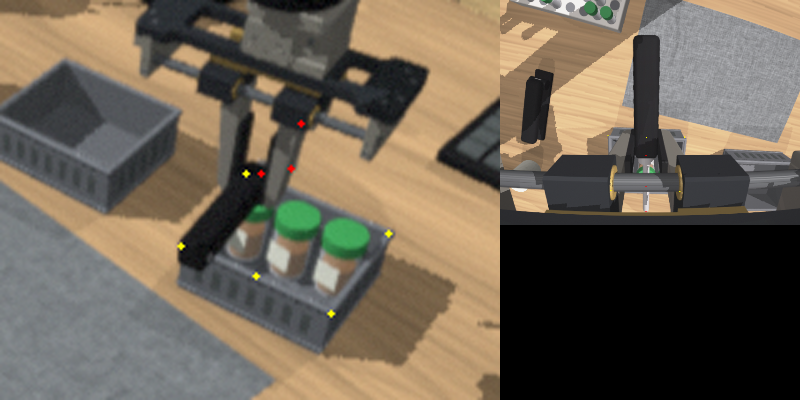

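The move was refused because "spin" is required, so the picture shows the hook still above the tray. I'll resend it with spin.

Emit:
arm_command:
  motion:
    - {"x": 0, "y": 0, "z": 0.01, "spin": 0}
    - {"x": 0, "y": 0, "z": 0.03, "spin": 0}
    - {"x": 0, "y": 0, "z": 0.05, "spin": 0}
    - {"x": 0, "y": 0, "z": 0.065, "spin": 0}
    - {"x": 0, "y": 0, "z": 0.08, "spin": 0}
    - {"x": 0, "y": 0, "z": 0.092, "spin": 0}
    - {"x": 0, "y": 0, "z": 0.104, "spin": 0}
    - {"x": 0, "y": 0, "z": 0.115, "spin": 0}
    - {"x": 0, "y": 0, "z": 0.125, "spin": 0}
    - {"x": 0, "y": 0, "z": 0.131, "spin": 0}
    - {"x": 0, "y": 0, "z": 0.133, "spin": 0}
    - {"x": 0, "y": 0, "z": 0.133, "spin": 0}
    - {"x": 0, "y": 0, "z": 0.133, "spin": 0}

```text
clock: 8.2
position: [648.8, -145.2, 56.3]
ee_rot: [[-0.974, -0.225, 0.001], [-0.225, 0.974, -0.0], [-0.001, -0.001, -1.0]]
ft_force: [-0.0, -1.1, -0.8]
width: 21.7
grip_force: 40.0
```

```bash
python3 - <<'E'
from look import *
o=look('a',np.array([760,-119.]),12)
print(o[0][3]['position'],o[0][3]['ft_force'])
a=cv2.resize(o[0][0][120:280,330:530],(500,400),interpolation=cv2.INTER_CUBIC)
b=cv2.resize(o[1][0],(300,225))
im=np.zeros((400,800,3),np.uint8);im[:,:500]=a;im[:225,500:]=b;save('l3',im)
E
```

```text
[ 648.80947179 -145.19374521   56.25640628] [-0.0475014  -1.06345417 -0.82820387]
```

View pics/l3.png

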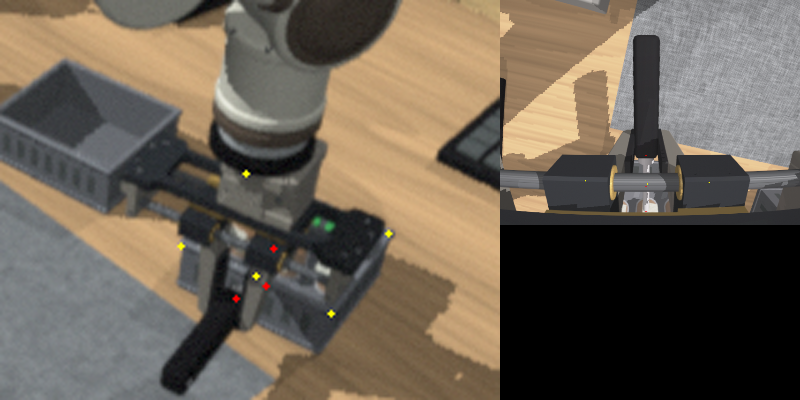

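The side view shows the tip down inside the tray at about crop (266,286), with the bar over the near rim; nothing is loaded. Now I'll engage and start dragging slowly.

Emit:
arm_command:
  motion:
    - {"x": 0.004, "y": 0, "z": 0, "spin": 0}
    - {"x": 0.01, "y": 0, "z": 0, "spin": 0}
    - {"x": 0.015, "y": 0, "z": 0, "spin": 0}
    - {"x": 0.018, "y": 0, "z": 0, "spin": 0}
    - {"x": 0.02, "y": 0, "z": 0, "spin": 0}
    - {"x": 0.022, "y": 0, "z": 0, "spin": 0}
    - {"x": 0.024, "y": 0, "z": 0, "spin": 0}
    - {"x": 0.026, "y": 0, "z": 0, "spin": 0}
    - {"x": 0.028, "y": 0, "z": 0, "spin": 0}
    - {"x": 0.03, "y": 0, "z": 0, "spin": 0}
    - {"x": 0.032, "y": 0, "z": 0, "spin": 0}
    - {"x": 0.035, "y": 0, "z": 0, "spin": 0}
    - {"x": 0.038, "y": 0, "z": 0, "spin": 0}
    - {"x": 0.04, "y": 0, "z": 0, "spin": 0}

```text
clock: 9.7
position: [609.2, -154.1, 55.7]
ee_rot: [[-0.974, -0.225, 0.0], [-0.225, 0.974, -0.0], [-0.0, -0.0, -1.0]]
ft_force: [3.2, 0.2, -2.1]
width: 21.8
grip_force: 40.0
```

```bash
cat > tr.py <<'E'
from look import *
from scipy.optimize import minimize
def caps(c='side'):
    s=snapshot(c);T=cam(s);hsv=cv2.cvtColor(s['color'],cv2.COLOR_RGB2HSV)
    m=(cv2.inRange(hsv,(50,110,40),(80,255,255))>0).astype(np.uint8)
    n,l,q,ce=cv2.connectedComponentsWithStats(m)
    for i in range(1,n):
        if q[i,4]>25:
            w=at_z(s,[ce[i]],65,T)[0]
            if w[0]>480 and -250<w[1]<50: print(c,'cap',w.round(),q[i].tolist())
st=read_state();print(round(st['clock'],1),st['position'].round() if hasattr(st['position'],'round') else st['position'],np.round(st['ft_force'],1),st['width'])
caps();caps('top')
for c in('side','top'):
    for t in('tray','spare'):
        print(c,t,[(round(r['score'],2),np.round(r['box']).tolist(),at_z((s:=snapshot(c)),[((r['box'][0]+r['box'][2])/2,(r['box'][1]+r['box'][3])/2)],40,cam(s)).round()[0].tolist()) for r in search_frame(t,c)][:2])
E
python3 tr.py
```

```text
9.7 [ 609. -154.   56.] [ 3.2  0.2 -2.1] 21.81027105568306
side cap [ 772. -122.   65.] [446, 206, 9, 10, 59]
side cap [ 784. -154.   65.] [457, 212, 17, 9, 74]
side cap [ 522. -231.   65.] [410, 298, 8, 10, 65]
top cap [757. -93.  65.] [342, 127, 29, 19, 333]
side tray [(0.6, [397.0, 204.0, 483.0, 264.0], [720.0, -141.0, 40.0]), (0.55, [327.0, 146.0, 407.0, 199.0], [760.0, 115.0, 40.0])]
side spare [(0.91, [328.0, 145.0, 403.0, 202.0], [754.0, 113.0, 40.0]), (0.27, [395.0, 205.0, 485.0, 264.0], [721.0, -141.0, 40.0])]
top tray [(0.9, [336.0, 116.0, 392.0, 174.0], [742.0, -116.0, 40.0])]
top spare [(0.58, [241.0, 112.0, 302.0, 170.0], [756.0, 125.0, 40.0])]
```

The tray follows with a pull of about 3 N. I'll continue, curving toward +y.

Emit:
arm_command:
  motion:
    - {"x": 0.002, "y": 0.0005, "z": 0, "spin": 0}
    - {"x": 0.005, "y": 0.0015, "z": 0, "spin": 0}
    - {"x": 0.009, "y": 0.003, "z": 0, "spin": 0}
    - {"x": 0.013, "y": 0.0045, "z": 0, "spin": 0}
    - {"x": 0.017, "y": 0.006, "z": 0, "spin": 0}
    - {"x": 0.021, "y": 0.007, "z": 0, "spin": 0}
    - {"x": 0.025, "y": 0.0085, "z": 0, "spin": 0}
    - {"x": 0.029, "y": 0.01, "z": 0, "spin": 0}
    - {"x": 0.033, "y": 0.011, "z": 0, "spin": 0}
    - {"x": 0.037, "y": 0.0125, "z": 0, "spin": 0}
    - {"x": 0.041, "y": 0.014, "z": 0, "spin": 0}
    - {"x": 0.045, "y": 0.015, "z": 0, "spin": 0}
    - {"x": 0.049, "y": 0.0165, "z": 0, "spin": 0}
    - {"x": 0.053, "y": 0.018, "z": 0, "spin": 0}
    - {"x": 0.057, "y": 0.019, "z": 0, "spin": 0}
    - {"x": 0.0615, "y": 0.022, "z": 0, "spin": 0}
    - {"x": 0.066, "y": 0.0245, "z": 0, "spin": 0}
    - {"x": 0.0705, "y": 0.027, "z": 0, "spin": 0}
    - {"x": 0.075, "y": 0.03, "z": 0, "spin": 0}
    - {"x": 0.078, "y": 0.0315, "z": 0, "spin": 0}

```text
clock: 12.3
position: [525.9, -140.6, 55.7]
ee_rot: [[-0.974, -0.225, 0.0], [-0.225, 0.974, -0.0], [-0.0, -0.0, -1.0]]
ft_force: [2.2, 0.0, -2.4]
width: 21.7
grip_force: 40.0
```

```bash
python3 tr.py
```

```text
12.3 [ 526. -141.   56.] [ 2.2  0.  -2.4] 21.728111402266254
side cap [ 683. -113.   65.] [411, 215, 20, 21, 228]
side cap [ 684. -167.   65.] [432, 233, 17, 17, 185]
side cap [ 523. -231.   65.] [410, 297, 8, 11, 74]
top cap [682. -94.  65.] [343, 157, 31, 17, 337]
top cap [ 691. -170.   65.] [379, 156, 15, 12, 108]
side tray [(0.57, [380.0, 210.0, 464.0, 287.0], [659.0, -142.0, 40.0])]
side spare [(0.84, [327.0, 146.0, 370.0, 199.0], [727.0, 145.0, 40.0])]
top tray [(0.72, [339.0, 149.0, 397.0, 200.0], [661.0, -124.0, 40.0]), (0.67, [446.0, 131.0, 464.0, 186.0], [704.0, -353.0, 40.0])]
top spare [(0.91, [240.0, 108.0, 301.0, 166.0], [766.0, 128.0, 40.0])]
```

Emit:
arm_command:
  motion:
    - {"x": 0.002, "y": 0.001, "z": 0, "spin": 0}
    - {"x": 0.0055, "y": 0.003, "z": 0, "spin": 0}
    - {"x": 0.0095, "y": 0.005, "z": 0, "spin": 0}
    - {"x": 0.0135, "y": 0.007, "z": 0, "spin": 0}
    - {"x": 0.018, "y": 0.0095, "z": 0, "spin": 0}
    - {"x": 0.0225, "y": 0.012, "z": 0, "spin": 0}
    - {"x": 0.027, "y": 0.0145, "z": 0, "spin": 0}
    - {"x": 0.0315, "y": 0.017, "z": 0, "spin": 0}
    - {"x": 0.0355, "y": 0.0195, "z": 0, "spin": 0}
    - {"x": 0.0395, "y": 0.022, "z": 0, "spin": 0}
    - {"x": 0.0435, "y": 0.025, "z": 0, "spin": 0}
    - {"x": 0.0475, "y": 0.028, "z": 0, "spin": 0}
    - {"x": 0.0515, "y": 0.031, "z": 0, "spin": 0}
    - {"x": 0.0555, "y": 0.034, "z": 0, "spin": 0}
    - {"x": 0.0595, "y": 0.037, "z": 0, "spin": 0}
    - {"x": 0.0635, "y": 0.04, "z": 0, "spin": 0}
    - {"x": 0.0675, "y": 0.043, "z": 0, "spin": 0}
    - {"x": 0.0715, "y": 0.046, "z": 0, "spin": 0}
    - {"x": 0.0755, "y": 0.049, "z": 0, "spin": 0}
    - {"x": 0.079, "y": 0.0515, "z": 0, "spin": 0}

```text
clock: 14.85
position: [437.4, -108.2, 55.6]
ee_rot: [[-0.974, -0.225, 0.0], [-0.225, 0.974, -0.0], [-0.0, -0.0, -1.0]]
ft_force: [2.3, -1.0, -0.4]
width: 21.6
grip_force: 40.0
```

Emit:
arm_command:
  motion:
    - {"x": 0.002, "y": 0.0015, "z": 0, "spin": 0}
    - {"x": 0.0035, "y": 0.0025, "z": 0, "spin": 0}
    - {"x": 0.004, "y": 0.003, "z": 0, "spin": 0}
    - {"x": 0.004, "y": 0.003, "z": 0, "spin": 0}

```text
clock: 15.25
position: [433.1, -106.4, 55.6]
ee_rot: [[-0.974, -0.225, -0.0], [-0.225, 0.974, -0.0], [0.0, -0.0, -1.0]]
ft_force: [1.1, -0.8, 0.2]
width: 21.2
grip_force: 40.0
```

```bash
python3 tr.py; python3 - <<'E'
from look import *
s=snapshot('side')['color'];t=snapshot('top')['color']
im=np.zeros((400,800,3),np.uint8);im[:,:400]=cv2.resize(s[160:340,250:490],(400,300)).repeat(1,0)[:300] if 0 else cv2.copyMakeBorder(cv2.resize(s[160:340,250:490],(400,300)),0,100,0,0,0)
im[:300,400:]=cv2.resize(t[145:268,240:404],(400,300));save('l4',im)
E
```

```text
15.2 [ 433. -106.   56.] [ 1.1 -0.8  0.2] 21.187262304795603
side cap [ 584. -106.   65.] [363, 227, 46, 44, 791]
side cap [ 523. -231.   65.] [409, 297, 9, 11, 73]
top cap [592. -80.  65.] [337, 190, 33, 17, 383]
top cap [ 580. -146.   65.] [371, 195, 16, 16, 210]
side tray [(0.74, [352.0, 224.0, 424.0, 305.0], [575.0, -125.0, 40.0]), (0.49, [254.0, 199.0, 442.0, 328.0], [516.0, -69.0, 40.0])]
side spare [(0.71, [357.0, 148.0, 404.0, 207.0], [771.0, 78.0, 40.0])]
top tray [(0.7, [327.0, 182.0, 395.0, 231.0], [577.0, -103.0, 40.0]), (0.18, [406.0, 224.0, 488.0, 280.0], [457.0, -318.0, 40.0])]
top spare [(0.95, [242.0, 113.0, 302.0, 167.0], [758.0, 125.0, 40.0]), (0.27, [447.0, 130.0, 462.0, 185.0], [706.0, -352.0, 40.0])]
```

View pics/l4.png

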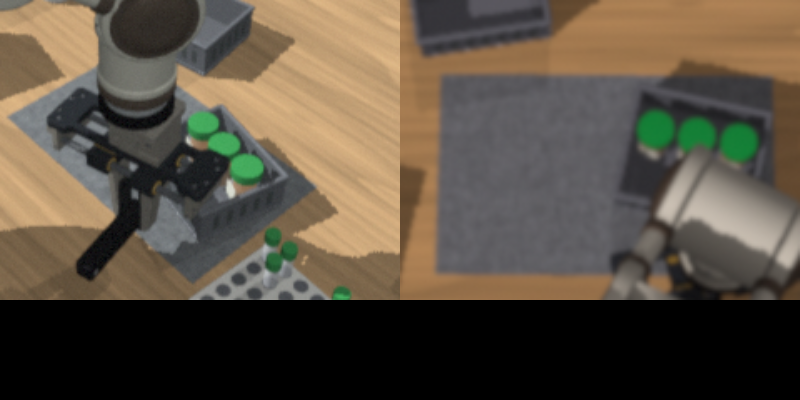

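The tray stands on the mat with its jars upright, yawed about −10°. Its far right corner is only about 8 mm inside the mat edge, so I'll pull a bit further along its heading, then back off and lift out.

Emit:
arm_command:
  motion:
    - {"x": 0.002, "y": 0.001, "z": 0, "spin": 0}
    - {"x": 0.005, "y": 0.0025, "z": 0, "spin": 0}
    - {"x": 0.009, "y": 0.0045, "z": 0, "spin": 0}
    - {"x": 0.013, "y": 0.0065, "z": 0, "spin": 0}
    - {"x": 0.017, "y": 0.009, "z": 0, "spin": 0}
    - {"x": 0.021, "y": 0.011, "z": 0, "spin": 0}
    - {"x": 0.0245, "y": 0.013, "z": 0, "spin": 0}
    - {"x": 0.0265, "y": 0.014, "z": 0, "spin": 0}
    - {"x": 0.0275, "y": 0.0145, "z": 0, "spin": 0}
    - {"x": 0.0275, "y": 0.0145, "z": 0, "spin": 0}

```text
clock: 17.05
position: [402.9, -98.4, 55.6]
ee_rot: [[-0.974, -0.225, -0.0], [-0.225, 0.974, 0.0], [0.0, 0.0, -1.0]]
ft_force: [1.9, -1.1, -0.2]
width: 21.5
grip_force: 40.0
```

Emit:
arm_command:
  motion:
    - {"x": -0.003, "y": -0.001, "z": 0, "spin": 0}
    - {"x": -0.007, "y": -0.003, "z": 0, "spin": 0}
    - {"x": -0.011, "y": -0.0045, "z": 0, "spin": 0}
    - {"x": -0.0135, "y": -0.0055, "z": 0, "spin": 0}
    - {"x": -0.0135, "y": -0.0055, "z": -0.003, "spin": 0}
    - {"x": -0.0135, "y": -0.0055, "z": -0.012, "spin": 0}
    - {"x": -0.0135, "y": -0.0055, "z": -0.025, "spin": 0}
    - {"x": -0.0135, "y": -0.0055, "z": -0.04, "spin": 0}
    - {"x": -0.0135, "y": -0.0055, "z": -0.06, "spin": 0}
    - {"x": -0.0135, "y": -0.0055, "z": -0.08, "spin": 0}
    - {"x": -0.0135, "y": -0.0055, "z": -0.1, "spin": 0}
    - {"x": -0.0135, "y": -0.0055, "z": -0.12, "spin": 0}
    - {"x": -0.0135, "y": -0.0055, "z": -0.133, "spin": 0}
    - {"x": -0.0135, "y": -0.0055, "z": -0.135, "spin": 0}
    - {"x": -0.0135, "y": -0.0055, "z": -0.135, "spin": 0}

```text
clock: 18.55
position: [417.4, -100.7, 190.6]
ee_rot: [[-0.974, -0.225, 0.0], [-0.225, 0.974, -0.0], [-0.0, -0.0, -1.0]]
ft_force: [0.2, -1.0, -0.9]
width: 22.0
grip_force: 40.0
```

```bash
python3 tr.py; python3 -c "
from h import *
d=np.array([451.6,329.0])-np.array(read_state()['position'])[:2];R=np.array(read_state()['ee_rot']);print(d,d@R[:2,:2])"
```

```text
18.6 [ 417. -101.  191.] [ 0.2 -1.  -0.9] 21.954935692535695
side cap [ 553. -100.   65.] [350, 233, 45, 44, 830]
side cap [ 523. -231.   65.] [410, 297, 9, 10, 71]
top cap [566. -52.  65.] [334, 201, 16, 17, 185]
side tray [(0.71, [320.0, 230.0, 411.0, 313.0], [527.0, -107.0, 40.0])]
side spare [(0.87, [347.0, 144.0, 406.0, 198.0], [782.0, 103.0, 40.0]), (0.73, [359.0, 242.0, 382.0, 278.0], [557.0, -93.0, 40.0])]
top tray [(0.77, [327.0, 192.0, 392.0, 242.0], [550.0, -99.0, 40.0])]
top spare [(0.75, [239.0, 108.0, 301.0, 168.0], [763.0, 129.0, 40.0])]
[ 34.12453839 429.73515404] [-129.80597775  411.08052104]
```

Emit:
arm_command:
  motion:
    - {"x": -0.004, "y": 0.012, "z": 0, "spin": 0}
    - {"x": -0.013, "y": 0.04, "z": 0, "spin": 1}
    - {"x": -0.022, "y": 0.07, "z": 0, "spin": 3}
    - {"x": -0.032, "y": 0.1, "z": 0, "spin": 5}
    - {"x": -0.041, "y": 0.13, "z": 0, "spin": 7}
    - {"x": -0.051, "y": 0.16, "z": 0, "spin": 9}
    - {"x": -0.06, "y": 0.19, "z": 0, "spin": 11}
    - {"x": -0.07, "y": 0.22, "z": 0, "spin": 13}
    - {"x": -0.079, "y": 0.25, "z": 0, "spin": 15}
    - {"x": -0.089, "y": 0.28, "z": 0, "spin": 17}
    - {"x": -0.098, "y": 0.31, "z": 0, "spin": 19}
    - {"x": -0.108, "y": 0.34, "z": 0, "spin": 21}
    - {"x": -0.117, "y": 0.37, "z": 0, "spin": 23}
    - {"x": -0.125, "y": 0.393, "z": 0, "spin": 23.5}
    - {"x": -0.129, "y": 0.406, "z": 0, "spin": 23.5}
    - {"x": -0.13, "y": 0.411, "z": 0, "spin": 23.5}
    - {"x": -0.13, "y": 0.411, "z": 0, "spin": 23.5}
    - {"x": -0.13, "y": 0.411, "z": 0, "spin": 23.5}

```text
clock: 21.0
position: [451.7, 328.2, 190.6]
ee_rot: [[-0.983, 0.183, -0.0], [0.183, 0.983, -0.001], [0.0, -0.001, -1.0]]
ft_force: [0.1, 0.3, -0.3]
width: 21.5
grip_force: 40.0
```

```bash
python3 - <<'E'
from look import *
l3=cv2.cvtColor(cv2.imread('pics/l3.png'),cv2.COLOR_BGR2RGB)[:225,500:]
s=snapshot('wrist');b=cv2.resize(s['color'],(300,225))
for im in (l3,b):
    m=(im.max(2)<60);m[:30]|=False
    n,l,q,c=cv2.connectedComponentsWithStats(m[:130].astype(np.uint8))
    i=[i for i in range(1,n) if l[90,147]==i or l[60,147]==i]
    print([q[k].tolist() for k in i], m[60,120:180].nonzero()[0]+120, m[110,120:180].nonzero()[0]+120)
st=read_state();S=snapshot('side');T=cam(S)
print(st['clock'],st['position'])
# dark handle in side image
P=[np.array(st['position'])-np.array(st['ee_rot'])[:,0]*a+[0,0,z] for a,z in[(-96,-4),(-96,20),(14,20),(14,-4),(87,-37)]]
print(proj(S,P,T).round(1).tolist())
r=silhouettes('hook','side');print([(x['score'],x['box']) for x in r])
d=snapshot('top')
for t in ('tray','spare'):
    r=silhouettes(t,'top')
    for x in r[:1]:
        ys,xs=np.nonzero(x['pixels']);w=at_z(d,np.c_[xs,ys],55,cam(d))[:,:2].astype(np.float32);print(t,x['score'],x['box'],cv2.minAreaRect(w),cv2.boxPoints(cv2.minAreaRect(w)).round().tolist())
E
python3 tr.py
```

```text
[[132, 35, 29, 95, 2386]] [133 134 135 136 137 138 139 140 141 142 143 144 145 146 147 148 149 150
 151 152 153 154 155 156 157 158 159] [134 135 136 137 138 139 140 141 142 143 144 145 146 147 148 149 150 151
 152 153 154 155 156 157]
[[132, 35, 29, 95, 2385]] [133 134 135 136 137 138 139 140 141 142 143 144 145 146 147 148 149 150
 151 152 153 154 155 156 157 158 159] [134 135 136 137 138 139 140 141 142 143 144 145 146 147 148 149 150 151
 152 153 154 155 156 157]
21.05 [451.84997313 328.09020878 190.62871211]
[[159.6, 146.4], [157.0, 136.8], [206.5, 121.7], [208.3, 131.1], [240.4, 134.1]]
[(0.77, [156.5, 116.1, 240.3, 148.2]), (0.62, [82.5, 211.8, 136.9, 262.9]), (0.38, [346.7, 230.8, 370.1, 265.1])]
tray 0.86 [326.1, 191.2, 392.3, 251.1] ((535.6155395507812, -90.3500747680664), (145.0231170654297, 133.2957305908203), 75.92945861816406) [[453.0, -144.0], [583.0, -177.0], [618.0, -36.0], [489.0, -4.0]]
spare 0.71 [241.1, 110.9, 303.3, 165.3] ((757.8837280273438, 127.70095825195312), (144.36358642578125, 148.4426727294922), 8.16873836517334) [[676.0, 191.0], [697.0, 44.0], [840.0, 64.0], [819.0, 211.0]]
21.3 [452. 328. 191.] [-0.2 -0.2 -1.5] 21.568842812013393
side cap [553. -99.  65.] [350, 232, 45, 45, 855]
side cap [ 523. -230.   65.] [409, 297, 10, 11, 81]
top cap [557. -96.  65.] [334, 201, 51, 22, 629]
top cap [ 521. -237.   65.] [413, 223, 6, 6, 30]
side tray [(0.66, [321.0, 226.0, 412.0, 311.0], [534.0, -103.0, 40.0])]
side spare [(0.69, [326.0, 143.0, 404.0, 206.0], [750.0, 113.0, 40.0]), (0.62, [358.0, 299.0, 496.0, 433.0], [453.0, -324.0, 40.0])]
top tray [(0.56, [323.0, 192.0, 393.0, 251.0], [538.0, -95.0, 40.0]), (0.19, [171.0, 141.0, 201.0, 181.0], [703.0, 349.0, 40.0])]
top spare [(0.96, [242.0, 110.0, 304.0, 166.0], [764.0, 122.0, 40.0])]
```

The hook hasn't slipped in the grip. Its wrist-view outline is identical to before. Now I'll lower it onto the carton and release.

Emit:
arm_command:
  motion:
    - {"x": 0, "y": 0.0005, "z": 0.015, "spin": 0}
    - {"x": 0, "y": 0.0005, "z": 0.04, "spin": 0}
    - {"x": 0, "y": 0.0005, "z": 0.065, "spin": 0}
    - {"x": 0, "y": 0.0005, "z": 0.085, "spin": 0}
    - {"x": 0, "y": 0.0005, "z": 0.096, "spin": 0}
    - {"x": 0, "y": 0.0005, "z": 0.101, "spin": 0}
    - {"x": 0, "y": 0.0005, "z": 0.103, "spin": 0}
    - {"x": 0, "y": 0.0005, "z": 0.105, "spin": 0}
    - {"x": 0, "y": 0.0005, "z": 0.106, "spin": 0}
    - {"x": 0, "y": 0.0005, "z": 0.1065, "spin": 0}
    - {"x": 0, "y": 0.0005, "z": 0.107, "spin": 0}
    - {"x": 0, "y": 0.0005, "z": 0.107, "spin": 0}

```text
clock: 23.1
position: [452.0, 329.5, 83.8]
ee_rot: [[-0.983, 0.182, 0.0], [0.182, 0.983, 0.0], [-0.0, 0.0, -1.0]]
ft_force: [-0.2, -0.1, -1.1]
width: 21.6
grip_force: 40.0
```

Emit:
arm_command:
  motion:
    - {"x": 0, "y": 0, "z": 0.0005, "spin": 0}
    - {"x": 0, "y": 0, "z": 0.0005, "spin": 0}
    - {"x": 0, "y": 0, "z": 0.0005, "spin": 0}
    - {"x": 0, "y": 0, "z": 0.0005, "spin": 0}
    - {"x": 0, "y": 0, "z": 0.0005, "spin": 0}
    - {"x": 0, "y": 0, "z": 0.0005, "spin": 0}
  hand: 0.06

```text
clock: 23.7
position: [451.9, 329.5, 83.1]
ee_rot: [[-0.983, 0.183, 0.0], [0.183, 0.983, 0.0], [-0.0, 0.0, -1.0]]
ft_force: [0.3, 0.1, -0.3]
width: 59.7
grip_force: 0.0
```

Emit:
arm_command:
  motion:
    - {"x": 0, "y": 0, "z": -0.005, "spin": 0}
    - {"x": 0, "y": 0, "z": -0.02, "spin": 0}
    - {"x": 0, "y": 0, "z": -0.045, "spin": 0}
    - {"x": 0, "y": 0, "z": -0.08, "spin": 0}
    - {"x": 0, "y": 0, "z": -0.11, "spin": 0}
    - {"x": 0.03, "y": 0.01, "z": -0.13, "spin": 0}
    - {"x": 0.07, "y": 0.03, "z": -0.14, "spin": 0}
    - {"x": 0.11, "y": 0.06, "z": -0.14, "spin": 0}
    - {"x": 0.15, "y": 0.1, "z": -0.14, "spin": 0}
    - {"x": 0.18, "y": 0.13, "z": -0.14, "spin": 0}
    - {"x": 0.18, "y": 0.13, "z": -0.14, "spin": 0}
    - {"x": 0.18, "y": 0.13, "z": -0.14, "spin": 0}

```text
clock: 24.9
position: [298.1, 490.8, 224.2]
ee_rot: [[-0.984, 0.18, 0.001], [0.18, 0.984, 0.001], [-0.001, 0.001, -1.0]]
ft_force: [-0.3, -0.1, 0.0]
width: 60.1
grip_force: 0.0
```

```bash
python3 - <<'E'
from look import *
st=read_state();print(st['clock'],st['position'],st['width'],st['ft_force'])
s=snapshot('side');t=snapshot('top');Ts,Tt=cam(s),cam(t)
a=np.radians(-14);R=np.array([[np.cos(a),-np.sin(a)],[np.sin(a),np.cos(a)]]);c=np.array([539.5,-92])
P=[[*(R@np.array(p)+c),z] for p in[(-60,-70),(-60,70),(60,70),(60,-70)] for z in(0,55)]
A=s['color'].copy();B=t['color'].copy()
a1=cv2.resize(A[130:330,140:500],(800,445),interpolation=cv2.INTER_CUBIC)[:, :]
for p in proj(s,P,Ts): cv2.circle(a1,tuple(int(v) for v in (p-[140,130]+.5)*2.222),2,(255,255,0),-1)
b1=B[165:270,145:405]; b1=cv2.resize(b1,None,fx=1.48,fy=1.48,interpolation=cv2.INTER_CUBIC)
for p in proj(t,P,Tt): cv2.circle(b1,tuple(int(v) for v in (p-[145,165]+.5)*1.48),1,(255,255,0),-1)
im=np.zeros((600,800,3),np.uint8);im[:445]=a1;im[445:600,:b1.shape[1]]=b1[:155];
w=cv2.resize(t['color'][205:310,145:235],None,fx=1.47,fy=1.47)
im[445:445+min(155,w.shape[0]),420:420+w.shape[1]]=w[:155]
save('final',im)
g=t['color'].max(2);m=np.zeros(g.shape,bool);m[240:296,170:200]=g[240:296,170:200]<45
n,l,q,_=cv2.connectedComponentsWithStats(m.astype(np.uint8));i=1+q[1:,4].argmax()
ys,xs=np.nonzero(l==i);print(cv2.minAreaRect(at_z(t,np.c_[xs,ys],104,Tt)[:,:2].astype(np.float32)),q[i])
for c in('top','side'): print([(round(r['score'],2),r['box']) for r in search_frame('hook',c)])
E
```

```text
24.9 [298.11490029 490.83743709 224.22529791] 60.11384057993431 [-0.33518528 -0.10694338  0.01415134]
((411.5813903808594, 332.6186828613281), (21.729888916015625, 104.80542755126953), 80.30841827392578) [175 248  17  43 369]
[(0.74, [173.5, 219.7, 199.5, 289.4]), (0.67, [137.6, 349.7, 216.1, 368.4])]
[(0.72, [81.6, 210.8, 138.2, 261.3]), (0.69, [168.4, 155.0, 246.3, 187.2]), (0.32, [488.6, 279.3, 554.6, 336.5])]
```

View pics/final.png

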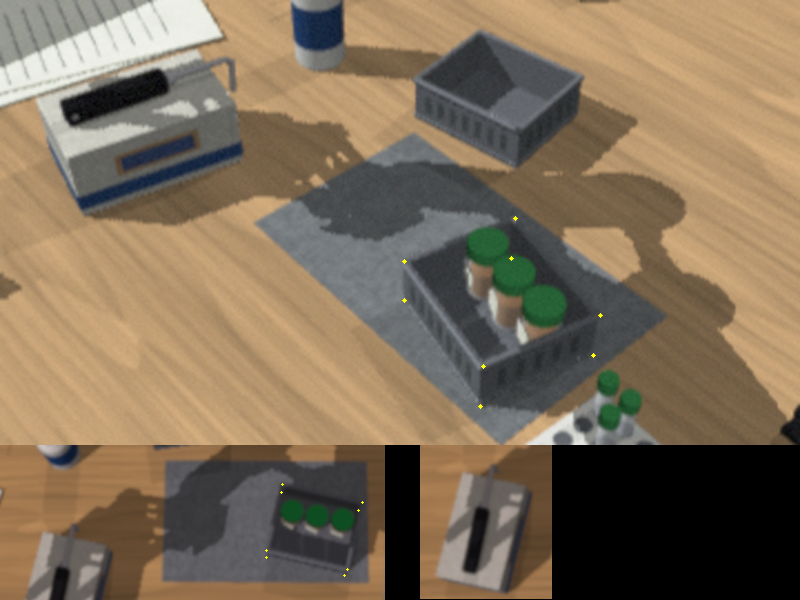

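The side view shows the tray standing wholly on the mat, with its nearest corner (480,403) inside the mat corner at (500,440), and the three jars upright. The hook is back on the carton level, with its end hanging at (233,85), and the empty tray, bottle and stapler have not moved.

```bash
python3 -c "
from rig import *
print(finish_job())"
```

```text
the job is handed in; nothing more can be done
None
```

I dragged the jar tray wholly onto the grey mat with its jars upright and laid the hook back on the carton as it was. The empty tray, pump bottle and stapler weren't disturbed, and I handed the job in after about 25 s of robot time; no verdict came back.

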